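Jack up the jolting table's bed and hold it

TASK

The bed of the mortar jolting table must be raised off its rubber stop so that a colleague can inspect it. Set the small lever jack flat on the worktop with its saddle squarely under the bed's round lift pad (not under the plain square lug), handle still up, then press the pump handle down as far as it goes so that the jack alone lifts the bed, and finish while still holding the handle fully down. Do not lift the bed by hand, and leave the prism half, the weight and the wing nut where they are.

Things in the scene. Friction and masses are not known exactly. Their poses are not given: they have to be found in the camera images.
- jolt_table: Fixed base under a grey hinged bed (270 x 160 mm, mould clamped on it, top 142 mm up). Origin on the worktop below the lift pad; +x runs to the bed's hinge, 312 mm off; z up. The free end has two lugs: the round one with the lift pad at y = 0, a plain square one at y = -90 mm (underside 79 mm up). Base plate begins at x = 52 mm, bed at x = 30 mm; the worktop below the lugs is clear.
- lift_pad (a point): Centre of the underside of the lift pad, a steel disc of 28 mm diameter below a round 40 mm lug that carries a hexagon bolt head on its top (top of the bolt head about 97 mm up). 66 mm above the worktop while the bed is down; rises with the bed.
- bed (a joint): Angle of the hinged bed, rad: 0 resting on its stop, grows as the free end rises. It falls back by its weight (5 to 10 N at the lift pad) when nothing holds it. Handle fully down under the pad gives about 0.06.
- jack: Loose lever jack, about 0.75 kg. Flat dark base plate 275 x 70 x 10 mm, from x = -245 to +30 mm. Origin on its underside straight below the saddle. +x points from the handle end to the saddle end, z up. It works with its +x roughly along the table's +x, the handle pointing away from the table.
- saddle_top (a point): Centre of the top of the jack's saddle, a 34 mm disc at x = 0, y = 0 of the jack, 56 mm above the jack's underside with the handle up (10 mm below the lift pad); it rises 60 mm per rad of handle, 30 mm in all.
- jack_post (a point): Point on the axis of the upright square steel post by which the jack is gripped and carried: 26 x 26 mm, faces along the jack's x and y, at x = -80 mm, top 82 mm above the underside; this point is 60 mm up. Clear on its y sides above the 10 mm base plate.
- handle_press (a point): Centre of the top face of the handle's rubber paddle (50 long, 30 wide, 14 mm thick). The handle's hinge lies along the jack's y at x = -122 mm, 42 mm up; this point is 110 mm out from it on the -x side and 7 mm above the handle's axis: about 101 mm up with the handle up, 49 mm up fully down, moving on an arc (some 17 mm towards -x).
- pump_handle (a joint): Angle of the pump handle, rad: 0 up (0.5 rad above level, as a spring holds it), 0.5 fully down, level, at its stop. It takes about 3 N without load and up to 8 N when lifting; it springs up when released.
- prism_half: Bystander: broken half of a grey mortar prism, 83 x 40 x 40 mm, origin at the centre of its underside.
- weight_2: Bystander: brass scale weight with a knob, 35 mm wide, 46 mm high, origin at the centre of its underside.
- wing_nut: Bystander: brass wing nut, 22 x 56 x 17 mm, origin at the centre of its underside.

How it is judged:
By the outcome, as a careful person would: the job done as asked, in the order asked, and still so for the second after the job is handed in, while the arm keeps its last pose, push and grip.
It also fails if it takes over 58 s, if anything falls off the work surface, if the arm or the gripper's body presses on something with over 40 N, if the wrist force passes 120 N, or if a joint passes its speed limit or range.

ROBOT

A 6-joint arm with a two-finger parallel gripper is mounted at the origin on a cart in front of the work surface, level with it; the furniture and walls round the work are solid. World frame = base frame: x ahead of the robot, y to its left, z up, the work surface at z = 0. Lengths are in mm, angles in degrees, forces in N, time in s.
With the tool pointing down it reaches from about 350 to 850 mm from the base axis. Payload 8.1 kg.
Tool frame: the origin (TCP) lies midway between the tips of the shut fingers; the grasp point (between the pads) lies 19 mm behind it; z points along the fingers, y is the line along which they close (so a half turn about z gives the same grasp; the last joint's range is limited). The gripper opens to 85 mm and grips with 20 to 120 N. Pads are 22 mm wide; open, the fingers measure 114 mm over their backs; the gripper's body (76 mm by 85 mm) begins 54 mm behind the grasp point. The pads swing forward as they close: fully open they stand 13 mm farther back than shut.
Start: joints at [62.028, 7.471, 85.268, -0, 87.261, -4.893], TCP at [235.177, 551.994, 231.292] pointing down, gripper open.
Joint ranges: [-169.43, 169.43], [-51.17, 129.36], [1.28, 143.12], [-76.62, 256.62], [0, 156.53], [-152.29, 152.29]. Speed limits (degrees/s): [136.94, 136.94, 159.86, 180, 180, 180].

INTERFACE

Orientations are given as [roll, pitch, yaw] about the fixed x, y, z axes, in that order (R = Rz(yaw) Ry(pitch) Rx(roll)).
In Python, from bench import r gives the robot as it stands. The module is installed in compiled form; this text tells all that it offers.
- The arm moves only by the tool jog_arm, never from a script. Its argument "rows" is a list of rows, each a list of 2 entries, a list of its own where there are three numbers: the shift along the tool's x, y, z in mm, then the turn, a rotation vector about the tool's x, y, z in rad. A call has 1 to 10 rows; each row is the pose to reach, as a shift and turn from the pose commanded when the call began, along the tool's axes at that moment; what a row does not reach only later rows make up. A row lasts 1/10 s, in which the tool goes at most 50 mm and 8.59 degrees, less where a joint would pass 70% of its speed; a pose out of reach is approached as far as the arm can. A call with a gripper value outside its range is refused whole. "grip" is the finger opening in mm, from 0 to 85.4, set as the call begins (left out, the last holds). The fingers move at their own pace and stop on an object; "force" is the grip in N (left out, the last holds). Time passes only in rows, so rows that repeat a pose let the fingers close. It gives the time, the measured TCP pose, the force, the opening and the grip force at its end, in the units of the state.
- r.sense(): the state, without advancing time (a new reading comes with each control period).
- r.snapshot(name): name is "scene" or "side" or "wrist"; returns (picture, depth): 384x512x3 uint8, blue, green, red; 384x512 float32, mm along the optical axis (not along the pixel's ray), 0 where there is no reading.
- r.camera_params(name): a dict with "fx", "fy", "cx", "cy" (pixels), "pose" (4x4, takes a point from camera to world coordinates); the wrist camera has in their place "tool_from_camera" (4x4, takes a point from camera to tool coordinates, whose origin is the TCP and whose axes are the flange's). Camera axes: x right, y down, z forward; pixel columns grow to the right and rows downward; lengths in mm; the calibration is good to about 2 mm. A picture is of the moment at which its call begins: read the wrist's pose just before it. camera_params takes no time and is no camera call.
- r.hand_in(): hands the job in; it is judged then, once.
The state is a dict: "time": time; "joint_pos": joint angles; "qd": joint speeds; "joint_efforts": joint torques, N m; "tool_pos": TCP position; "tcp_rot": TCP orientation; "ft_force": force on the tool from outside, world axes, zero at the start; "wrist_torque": the same for the moment, N m; "finger_gap": finger opening in mm; "grip_force": force on a finger pad.
Only numpy, scipy, OpenCV 4.12 (cv2) and the standard library are available. Lean on these libraries where they do the work, as an engineer would, in place of code of your own. Each camera call takes 0.05 s, during which the arm holds its last target. There are 200 camera calls.

## Working session

There is one attempt and no reset: what is moved stays moved. The work goes in short steps, Python scripts to look and compute and a tool call to move; the robot and the scene stay as the last step left them, time stands still between calls to the robot, and variables do not carry over. Pictures are saved under pics/ and viewed, at most 13 in all, crops included, and the job is handed in when it is done.

Besides the shell and the picture viewer there is one more tool, called by a JSON object that holds its "name" and its "arguments", one argument or row to a line. jog_arm: Moves the arm, as the interface text tells. Its arguments: {"type":"object","properties":{"rows":{"type":"array"},"grip":{"type":"number"},"force":{"type":"number"}},"required":["rows"]}

```bash
mkdir -p pics
cat > h.py <<'E'
import numpy as np,cv2
from scipy.spatial.transform import Rotation as R
from bench import r
def tool():
    s=r.sense(); T=np.eye(4); T[:3,:3]=R.from_euler('xyz',s['tcp_rot'],degrees=True).as_matrix(); T[:3,3]=s['tool_pos']; return T
def snap(n,f):
    T=tool(); p,d=r.snapshot(n); c=r.camera_params(n)
    P=np.array(c['pose']) if 'pose' in c else T@np.array(c['tool_from_camera'])
    cv2.imwrite(f'pics/{f}.png',p); np.savez(f'pics/{f}.npz',p=p,d=d,P=P,k=[c['fx'],c['fy'],c['cx'],c['cy']])
def pts(f):
    z=np.load(f'pics/{f}.npz'); d=z['d']; fx,fy,cx,cy=z['k']; v,u=np.mgrid[:d.shape[0],:d.shape[1]]
    X=np.stack([(u-cx)/fx*d,(v-cy)/fy*d,d],-1)@z['P'][:3,:3].T+z['P'][:3,3]
    X[d==0]=np.nan; return X
def ray(f,u,v,z0):
    z=np.load(f'pics/{f}.npz'); fx,fy,cx,cy=z['k']; D=z['P'][:3,:3]@[(u-cx)/fx,(v-cy)/fy,1]; o=z['P'][:3,3]
    return o+D*(z0-o[2])/D[2]
E
python3 - <<'E'
from h import *
np.set_printoptions(precision=1,suppress=True)
print(r.sense())
for n in ('scene','side','wrist'):
    snap(n,n+'0'); print(n,np.load(f'pics/{n}0.npz')['P'])
a=cv2.imread('pics/scene0.png');b=cv2.imread('pics/side0.png')
E
```

```text
{'time': 0.0, 'joint_pos': array([62. ,  7.5, 85.3, -0. , 87.3, -4.9]), 'qd': array([-0. , -0. ,  0. , -0.1,  0.1, -0.2]), 'joint_efforts': array([ -0. , -56.9, -50.1,  -0. ,   0. ,   0. ]), 'tool_pos': array([234.9, 551.5, 230.2]), 'tcp_rot': array([-179.9,   -0. ,  156.9]), 'ft_force': array([-0.6,  0.6, -0.2]), 'wrist_torque': array([-0. , -0. ,  0.1]), 'grip_force': 0.0, 'finger_gap': 85.19453001498641}
scene [[    0.8    -0.4     0.4   -70.4]
 [   -0.6    -0.6     0.6 -1039.2]
 [   -0.     -0.7    -0.7  1298. ]
 [    0.      0.      0.      1. ]]
side [[  -1.    -0.1    0.1  436.6]
 [  -0.1    0.5   -0.9 1068.4]
 [  -0.    -0.9   -0.5  727.3]
 [   0.     0.     0.     1. ]]
wrist [[  0.4   0.9   0.3 156.1]
 [  0.9  -0.4  -0.1 584.4]
 [ -0.    0.3  -0.9 372.7]
 [  0.    0.    0.    1. ]]
```

View pics/scene0.png

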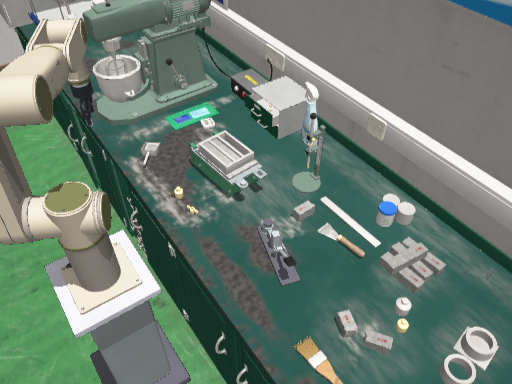

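View pics/side0.png

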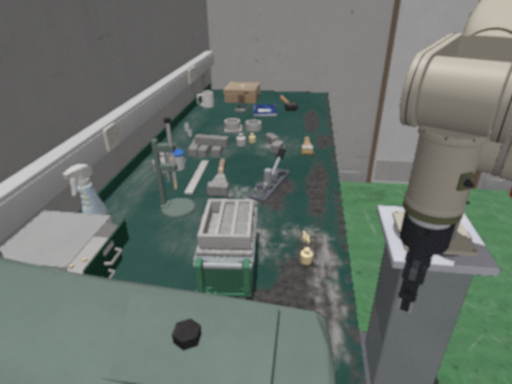

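The scene view shows the jolting table at about (228,160) with lugs at (240,188) and (260,177). The jack is at (278,250), the prism half at (303,211), and the weight and wing nut at (178,192) and (192,210). I'll enlarge this area next.

Run:
```python
from h import *
np.set_printoptions(precision=0,suppress=True)
a=cv2.imread('pics/scene0.png')[120:290,165:325]
cv2.imwrite('pics/c1.png',cv2.resize(a,None,fx=3.5,fy=3.5,interpolation=cv2.INTER_CUBIC))
X=pts('scene0')
for u,v in [(240,188),(260,177),(228,150),(278,250),(265,232),(293,278),(303,211),(178,192),(192,210)]: print(u,v,X[v,u])
```

```text
240 188 [594.  19.  84.]
260 177 [686.  15.  95.]
228 150 [652. 193. 128.]
278 250 [ 553. -283.   44.]
265 232 [ 576. -173.   18.]
293 278 [ 539. -389.   10.]
303 211 [ 748. -183.   36.]
178 192 [407. 191.  27.]
192 210 [409.  82.  15.]
```

View pics/c1.png

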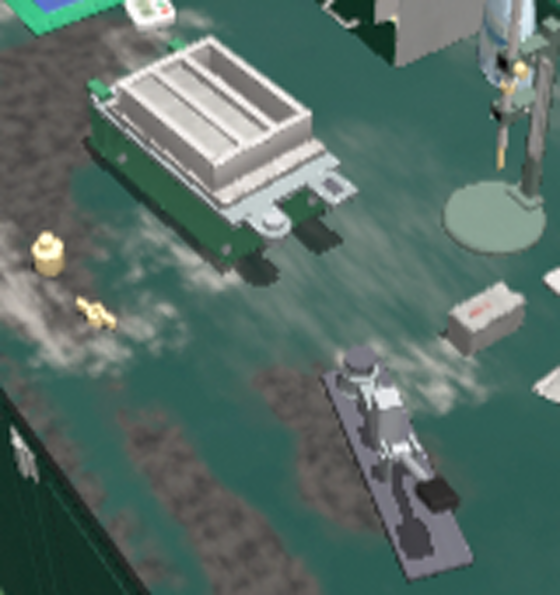

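```bash
cat >> h.py <<'E'
def rel(p,yaw):
    """shift and turn in present tool axes to reach TCP p pointing down at yaw"""
    T=tool(); Rn=R.from_euler('xyz',[180,0,yaw],degrees=True).as_matrix()
    return T[:3,:3].T@(np.array(p)-T[:3,3]), R.from_matrix(T[:3,:3].T@Rn).as_rotvec()
def rect(X,lo,hi,box):
    m=(X[...,2]>lo)&(X[...,2]<hi)&(X[...,0]>box[0])&(X[...,0]<box[1])&(X[...,1]>box[2])&(X[...,1]<box[3])
    return m,cv2.minAreaRect(X[m][:,:2].astype(np.float32))
E
python3 - <<'E'
from h import *
np.set_printoptions(precision=3,suppress=True)
X=pts('scene0')
m,q=rect(X,4,200,(470,660,-450,-100)); print(m.sum(),q, cv2.boxPoints(q))
m,q=rect(X,100,160,(500,800,0,400)); print(m.sum(),q)
print(rel([565,-230,300],90))
E
```

```text
1508 ((564.97216796875, -274.2157287597656), (347.0050964355469, 189.4136505126953), 89.90816497802734) [[ 469.987 -447.566]
 [ 659.401 -447.87 ]
 [ 659.957 -100.865]
 [ 470.544 -100.562]]
1602 ((639.71044921875, 187.7989959716797), (152.42198181152344, 339.2539367675781), 6.183967590332031)
(array([-609.986, -589.816,  -68.781]), array([-0.001,  0.001,  1.168]))
```

{"name": "jog_arm", "arguments": {
  "rows": [
    [[-34,-34,-7],[0,0,0.11]],
    [[-68,-68,-14],[0,0,0.22]],
    [[-102,-102,-21],[0,0,0.33]],
    [[-136,-136,-28],[0,0,0.44]],
    [[-170,-170,-35],[0,0,0.55]],
    [[-204,-204,-42],[0,0,0.66]],
    [[-238,-238,-49],[0,0,0.77]],
    [[-272,-272,-56],[0,0,0.88]],
    [[-306,-306,-63],[0,0,0.99]],
    [[-340,-340,-70],[0,0,1.1]]
  ]
}}

```text
time: 1.15
tool_pos: [414.9, 104.0, 301.6]
tcp_rot: [180.0, -0.0, 93.6]
ft_force: [1.6, 0.4, -0.4]
finger_gap: 85.4
grip_force: 0.0
```

Run:
```python
from h import *
s=r.sense();print(s['time'],s['tool_pos'],s['tcp_rot'],s['joint_pos']); print(rel([565,-230,300],90))
snap('wrist','w1')
```

```text
1.15 [414.85664621 104.03415783 301.55713246] [ 1.79976330e+02 -5.20865917e-03  9.36429974e+01] [ 7.19929042e+00 -2.10101047e+01  1.04278244e+02  3.75610104e-03
  9.67079128e+01  3.55673367e+00]
(array([-342.89935259,  128.61496961,    1.5790939 ]), array([ 0.00041009, -0.00010401,  0.06358228]))
```

{"name": "jog_arm", "arguments": {
  "rows": [
    [[-43,16,0],[0,0,0]],
    [[-86,32,0],[0,0,0.01]],
    [[-129,48,0],[0,0,0.02]],
    [[-172,64,0],[0,0,0.03]],
    [[-215,80,0],[0,0,0.04]],
    [[-258,96,0],[0,0,0.05]],
    [[-301,112,0],[0,0,0.06]],
    [[-330,128,0],[0,0,0.06]],
    [[-330,128,0],[0,0,0.06]],
    [[-330,128,0],[0,0,0.06]]
  ]
}}

```text
time: 2.2
tool_pos: [564.6, -214.8, 300.2]
tcp_rot: [-179.9, -0.1, 90.4]
ft_force: [0.8, 0.6, 0.3]
finger_gap: 84.9
grip_force: 0.0
```

Run:
```python
from h import *
snap('wrist','w2')
s=r.sense();print(s['tool_pos'],s['tcp_rot'])
cv2.imwrite('pics/w2b.png',cv2.resize(cv2.imread('pics/w2.png'),(800,600),interpolation=cv2.INTER_CUBIC))
```

```text
[ 564.61056952 -214.00056987  300.70526511] [-1.79937567e+02 -5.20389842e-02  9.04720298e+01]
```

View pics/w2b.png

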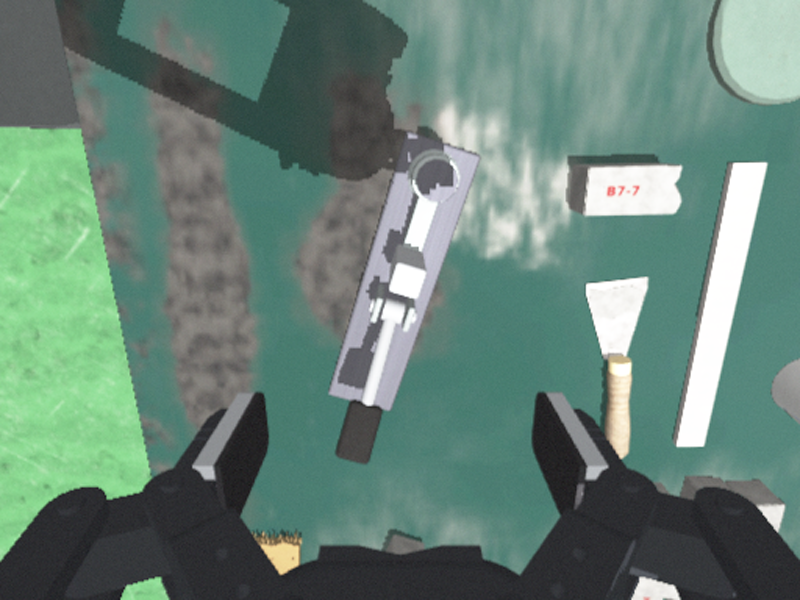

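The wrist view (800 px wide) shows the jack's plate corners at about (408,133), (480,155), (388,410) and (330,393). The saddle is at (435,176), the post top at (408,279) and the paddle at (358,432).

Run:
```python
from h import *
np.set_printoptions(precision=1,suppress=True)
k=1/1.5625
X=pts('w2')
c=[ray('w2',u*k,v*k,10)[:2] for u,v in [(408,133),(480,155),(388,410),(330,393)]]
print(c); ax=(c[0]+c[1]-c[2]-c[3])/2; print(np.linalg.norm(ax),np.linalg.norm(c[0]-c[1]),np.degrees(np.arctan2(ax[1],ax[0])))
s=ray('w2',435*k,176*k,56); p=ray('w2',408*k,279*k,82); print(s,p,np.linalg.norm(s-p),'origin by corners',(c[0]+c[1])/2-ax/np.linalg.norm(ax)*30)
for u,v in [(435,176),(408,279),(455,250),(520,350),(358,432)]: print(X[int(v*k),int(u*k)])
# mask plate by depth: post top cloud
m,q=rect(X,70,90,(500,620,-330,-200)); print(m.sum(),q)
m,q=rect(X,6,14,(480,640,-420,-100)); print(m.sum(),q)
# table from scene: top mask
m=cv2.imread('pics/scene0.png')
```

```text
[array([ 569.7, -127.7]), array([ 633.4, -145.6]), array([ 551.8, -405.7]), array([ 490.9, -385.6])]
271.1046198305162 66.24648381277325 72.79194415675961
[ 591.  -160.3   56. ] [ 569.9 -238.6   82. ] 85.17252396587001 origin by corners [ 592.7 -165.3]
[ 590.5 -159.5   56.2]
[ 569.8 -237.8   82.5]
[ 616.1 -233.6    0.6]
[ 687.7 -339.9   -1.4]
[ 528.3 -369.2  100.6]
507 ((556.8968505859375, -279.8874206542969), (107.64608764648438, 25.972856521606445), 73.20368957519531)
5216 ((560.5841064453125, -267.3460388183594), (274.32037353515625, 70.06184387207031), 72.90304565429688)
```

Run:
```python
from h import *
a=cv2.imread('pics/w1.png'); cv2.imwrite('pics/w1b.png',cv2.resize(a,(800,600),interpolation=cv2.INTER_CUBIC))
```

```text
(no output)
```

View pics/w1b.png

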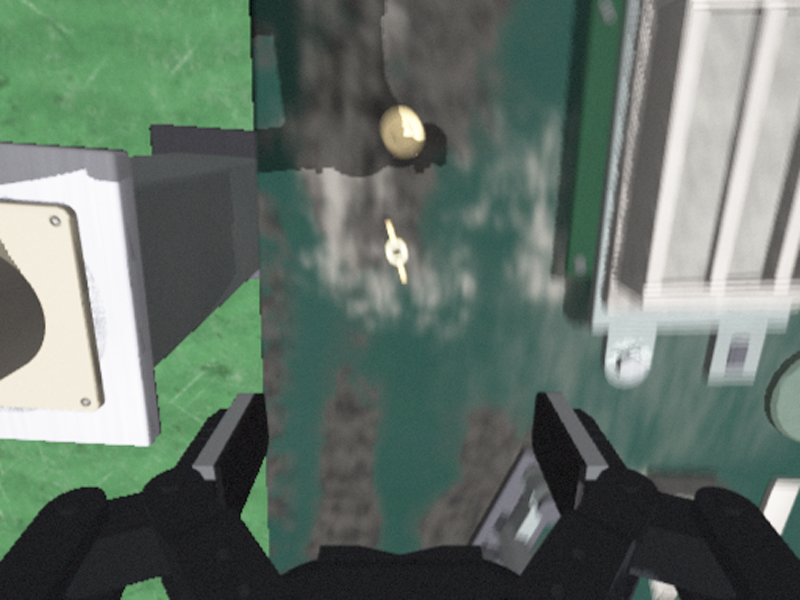

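w1 was blurred by motion. The round lug is at about (627,357) and the square lug at about (735,350), so I'll take a steadier look from above the lugs.

{"name": "jog_arm", "arguments": {
  "rows": [
    [[45,12,-6],[0,0,0]],
    [[90,24,-12],[0,0,0]],
    [[130,36,-20],[0,0,0]],
    [[155,40,-20],[0,0,0]],
    [[155,40,-20],[0,0,0]],
    [[155,40,-20],[0,0,0]],
    [[155,40,-20],[0,0,0]]
  ]
}}

```text
time: 2.95
tool_pos: [603.1, -59.5, 321.5]
tcp_rot: [180.0, 0.0, 90.5]
ft_force: [-0.1, -1.1, -0.3]
finger_gap: 85.4
grip_force: 0.0
```

Run:
```python
from h import *
snap('wrist','w3')
s=r.sense();print(s['time'],s['tool_pos'],s['tcp_rot'])
cv2.imwrite('pics/w3b.png',cv2.resize(cv2.imread('pics/w3.png'),(800,600),interpolation=cv2.INTER_CUBIC))
```

```text
3.0 [603.13802161 -59.90069313 321.35848567] [-1.79996681e+02  1.82089473e-02  9.04243196e+01]
```

View pics/w3b.png

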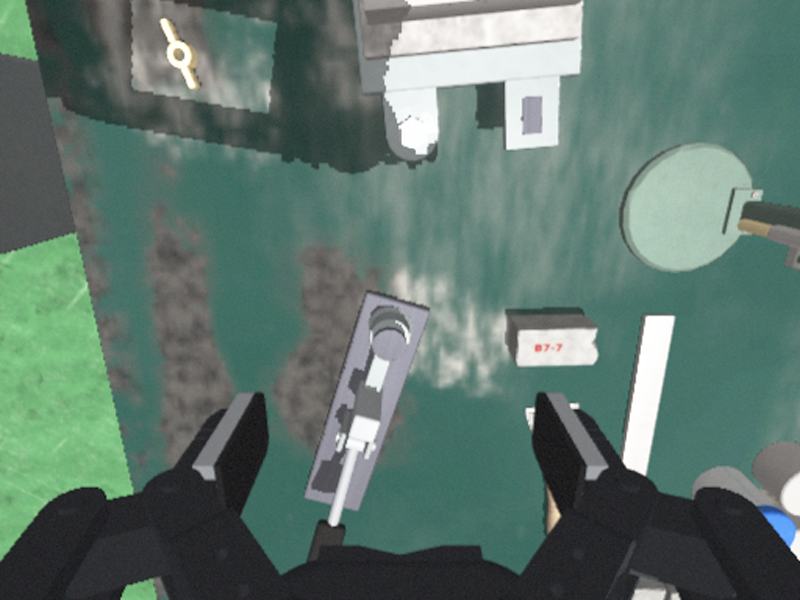

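Run:
```python
from h import *
np.set_printoptions(precision=1,suppress=True)
X=pts('w3')
a=cv2.imread('pics/w3.png')[30:120,220:380]; cv2.imwrite('pics/w3c.png',cv2.resize(a,None,fx=5,fy=5,interpolation=cv2.INTER_CUBIC))
P=np.load('pics/w3.npz'); c=P['P'][:3,3]; print(c)
for u,v in [(264,76),(264,66),(262,90),(275,62),(340,60),(335,90),(300,47)]: print(u,v,X[v,u])
m=(X[...,2]>70)&(X[...,1]<60)&(X[...,1]>-30)&(X[...,0]>560)&(X[...,0]<640)
q=X[m]; 
for y in range(-15,50,5):
    s=q[(abs(q[:,1]-y)<2.5)]; 
    if len(s): print(y,s[:,0].min(),s[:,0].max(),(s[:,0].min()+s[:,0].max())/2,np.median(s[:,2]))
m=(X[...,2]>70)&(X[...,1]<60)&(X[...,1]>-30)&(X[...,0]>650)&(X[...,0]<740); q=X[m]
for y in range(-15,50,5):
    s=q[(abs(q[:,1]-y)<2.5)]; 
    if len(s): print('sq',y,s[:,0].min(),s[:,0].max(),(s[:,0].min()+s[:,0].max())/2,np.median(s[:,2]))
```

```text
[601.4  24.8 463.8]
264 76 [610.7  36.7  96.7]
264 66 [610.7  47.7  89.6]
262 90 [608.6  21.5  97. ]
275 62 [623.2  52.   89.9]
340 60 [698.3  54.9  87.4]
335 90 [695.1  22.1  89.4]
300 47 [651.1  67.9  89.4]
10 596.9409077746733 623.2189842082279 610.0799459914506 88.83241714095351
15 593.3728160665229 626.7689904849169 610.07090327572 89.16008512771555
20 590.9735800235605 628.8999151985746 609.9367476110676 89.78202864691445
25 590.9576340483677 629.8875842586349 610.4226091535013 96.25524564819995
30 589.8185642782007 629.9310513012922 609.8748077897465 95.60263188905981
35 589.847067876856 628.505628139004 609.1763480079301 89.39569638951559
40 588.6671204113952 628.4069811129048 608.53705076215 88.9025144070385
45 588.7210488179755 628.2238730347183 608.4724609263469 88.98500398667909
sq 15 681.2653263977899 694.758896747981 688.0121115728855 88.37669465452268
sq 20 680.7353060010997 720.6501307689165 700.6927183850081 88.99636789802412
sq 25 680.5025443393022 720.0035420844146 700.2530432118583 88.90109571160548
sq 30 680.0478980009609 719.5898315600957 699.8188647805283 89.35145510654985
sq 35 679.4493069947113 718.933641240324 699.1914741175176 89.27936876611787
sq 40 678.8772774884418 719.5166505492978 699.1969640188697 89.28979489014716
sq 45 678.5111003761302 719.0110020264311 698.7610512012807 89.26714503378025
```

View pics/w3c.png

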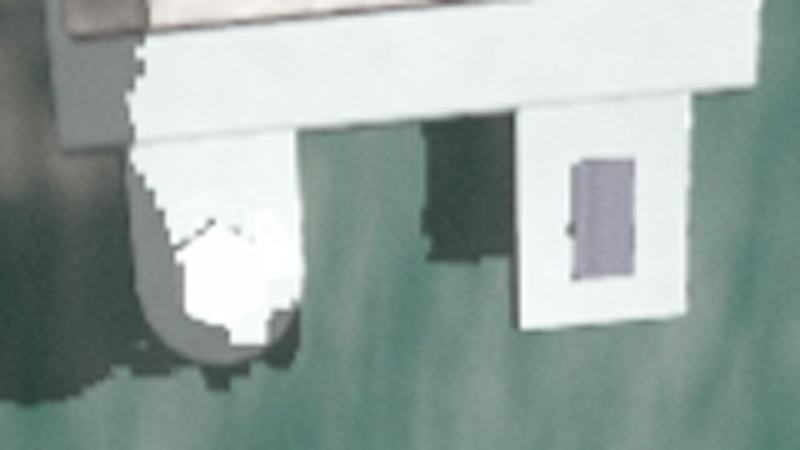

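The crop shows the round lug with its bolt head at about crop (228,290), and the bed edge running from (60,152) to (755,92). From depth, the lug circle's centre is about (610,28).

Run:
```python
from h import *
np.set_printoptions(precision=2,suppress=True)
f='w3'
print('bolt',ray(f,265.6,88,97))
a,b=ray(f,232,60.4,89),ray(f,371,48.4,89); print('edge',a,b,np.degrees(np.arctan2(b[1]-a[1],b[0]-a[0]))+90)
X=pts(f); 
for ff in ('w2','w3'):
    X=pts(ff)
    m,q=rect(X,53,59,(570,612,-185,-140)); print(ff,'saddle',m.sum(),cv2.minEnclosingCircle(X[m][:,:2].astype(np.float32)),X[m].mean(0))
    m,q=rect(X,79,86,(545,595,-260,-220)); print('post',m.sum(),q)
m,q=rect(X,6,14,(500,640,-420,-120)); print(q)
# lug circle outline fit
m=(X[...,2]>80)&(X[...,1]<28)&(X[...,1]>-10)&(X[...,0]>580)&(X[...,0]<640)
q=X[m][:,:2].astype(np.float32); print(cv2.minEnclosingCircle(q))
print(rel([569,-240,130],72.9))
```

```text
bolt [612.73  23.74  97.  ]
edge [573.83  53.42  89.  ] [731.85  67.11  89.  ] 94.9511419907912
w2 saddle 569 ((592.19775390625, -164.6552734375), 16.84039306640625) [ 592.08 -164.37   55.87]
post 390 ((568.7501831054688, -240.9895477294922), (25.785661697387695, 25.72553062438965), 72.19232177734375)
w3 saddle 364 ((592.5225219726562, -164.10081481933594), 17.127643585205078) [ 591.98 -163.97   55.72]
post 251 ((568.4376831054688, -240.93695068359375), (26.088125228881836, 25.776775360107422), 72.186279296875)
((560.5399169921875, -266.72412109375), (274.6529235839844, 70.10208129882812), 72.88859558105469)
((610.4305419921875, 24.808683395385742), 19.601747512817383)
(array([-179.78,  -35.46,  191.42]), array([-0.  ,  0.  ,  0.31]))
```

{"name": "jog_arm", "arguments": {
  "rows": [
    [[-36,-7,30],[0,0,0.08]],
    [[-72,-14,60],[0,0,0.16]],
    [[-108,-21,92],[0,0,0.24]],
    [[-144,-28,125],[0,0,0.31]],
    [[-180,-36,160],[0,0,0.313]],
    [[-180,-36,185],[0,0,0.313]],
    [[-180,-36,191],[0,0,0.313]],
    [[-180,-36,191],[0,0,0.313]],
    [[-180,-36,191],[0,0,0.313]]
  ],
  "grip": 70
}}

```text
time: 3.9
tool_pos: [570.0, -239.7, 132.2]
tcp_rot: [179.9, 0.0, 72.5]
ft_force: [1.0, 0.4, 0.9]
finger_gap: 70.2
grip_force: 0.0
```

Run:
```python
from h import *
np.set_printoptions(precision=3,suppress=True)
snap('wrist','w4'); s=r.sense();print(s['time'],s['tool_pos'],s['tcp_rot'],s['finger_gap'])
print(rel([568.6,-241,44],72.7))
X=pts('w4')
m,q=rect(X,79,86,(545,595,-260,-220)); print('post',m.sum(),q)
```

```text
3.95 [ 570.408 -239.654  132.746] [179.805   0.029  72.57 ] 69.75400708668433
(array([-1.782, -1.623, 88.742]), array([ 0.003,  0.001, -0.002]))
post 1207 ((569.14892578125, -240.5917205810547), (25.88971710205078, 25.80230712890625), 71.44606018066406)
```

{"name": "jog_arm", "arguments": {
  "rows": [
    [[-1,-1,35],[0,0,0]],
    [[-1,-1,65],[0,0,0]],
    [[-1,-1,80],[0,0,0]],
    [[-1,-1,88],[0,0,0]],
    [[-1,-1,88],[0,0,0]],
    [[-1,-1,88],[0,0,0]]
  ]
}}

```text
time: 4.55
tool_pos: [569.0, -240.6, 44.1]
tcp_rot: [179.9, 0.0, 72.5]
ft_force: [0.5, 0.3, -0.6]
finger_gap: 70.1
grip_force: 0.0
```

{"name": "jog_arm", "arguments": {
  "rows": [
    [[0,0,0],[0,0,0]],
    [[0,0,0],[0,0,0]],
    [[0,0,0],[0,0,0]],
    [[0,0,0],[0,0,0]],
    [[0,0,0],[0,0,0]],
    [[0,0,0],[0,0,0]],
    [[0,0,0],[0,0,0]],
    [[0,0,0],[0,0,0]]
  ],
  "grip": 10,
  "force": 80
}}

```text
time: 5.35
tool_pos: [569.0, -240.8, 43.5]
tcp_rot: [179.8, 0.0, 72.5]
ft_force: [5.1, -1.3, 5.2]
finger_gap: 25.4
grip_force: 80.7
```

{"name": "jog_arm", "arguments": {
  "rows": [
    [[0,0,-5],[0,0,0]],
    [[0,0,-15],[0,0,0]],
    [[0,0,-22],[0,0,0]],
    [[0,0,-22],[0,0,0]],
    [[0,0,-22],[0,0,0]]
  ]
}}

```text
time: 5.85
tool_pos: [567.6, -240.2, 64.2]
tcp_rot: [-180.0, 0.0, 72.5]
ft_force: [1.0, -0.4, -8.8]
finger_gap: 25.4
grip_force: 79.5
```

Run:
```python
from h import *
np.set_printoptions(precision=3,suppress=True)
snap('wrist','w5'); s=r.sense();print(s['time'],s['tool_pos'],s['tcp_rot'],s['finger_gap'],s['wrist_torque'])
X=pts('w5')
m,q=rect(X,70,90,(570,615,-185,-140)); print('saddle',m.sum(),cv2.minEnclosingCircle(X[m][:,:2].astype(np.float32)),X[m].mean(0))
# plane fit on base plate
m,q=rect(X,20,45,(480,640,-420,-120)); print(m.sum(),q)
P=X[m]; A=np.c_[P[:,:2]-P[:,:2].mean(0),np.ones(len(P))]; print(np.linalg.lstsq(A,P[:,2],rcond=None)[0])
print(rel([616.9,-53.7,44],94.8))
```

```text
5.9 [ 567.395 -240.051   63.9  ] [-179.956   -0.007   72.525] 25.172354269661867 [ 0.131 -0.034  0.004]
saddle 5293 ((590.232177734375, -163.48260498046875), 16.871992111206055) [ 590.459 -163.006   76.701]
15424 ((567.0030517578125, -238.93093872070312), (217.85569763183594, 70.38997650146484), 72.7125244140625)
[ 0.004 -0.001 30.693]
(array([192.614,  -8.723,  19.93 ]), array([-0.001, -0.   , -0.389]))
```

{"name": "jog_arm", "arguments": {
  "rows": [
    [[15,2,0],[0,0,-0.05]],
    [[35,4,0],[0,0,-0.12]],
    [[58,6,0],[0,0,-0.19]],
    [[81,9,0],[0,0,-0.26]],
    [[104,12,0],[0,0,-0.33]],
    [[125,14,0],[0,0,-0.386]],
    [[137,15,4],[0,0,-0.386]],
    [[137,15,10],[0,0,-0.386]],
    [[137,15,15],[0,0,-0.386]],
    [[137,15,15],[0,0,-0.386]]
  ]
}}

```text
time: 6.9
tool_pos: [621.6, -114.6, 47.4]
tcp_rot: [-179.8, -0.0, 94.6]
ft_force: [0.0, -0.2, -9.3]
finger_gap: 25.4
grip_force: 79.5
```

Run:
```python
from h import *
np.set_printoptions(precision=3,suppress=True)
snap('wrist','w6'); s=r.sense();print(s['time'],s['tool_pos'],s['tcp_rot'],s['finger_gap'],s['wrist_torque'])
X=pts('w6'); z=s['tool_pos'][2]
m,q=rect(X,z+7,z+18,(595,635,-60,-10)); print('saddle',m.sum(),cv2.minEnclosingCircle(X[m][:,:2].astype(np.float32)),X[m].mean(0))
m=(X[...,2]>80)&(X[...,1]<28)&(X[...,1]>-5)&(X[...,0]>580)&(X[...,0]<640)
if m.sum(): print('lug',m.sum(),cv2.minEnclosingCircle(X[m][:,:2].astype(np.float32)))
print(rel([617.9,-53.8,z],94.6))
cv2.imwrite('pics/w6b.png',cv2.resize(cv2.imread('pics/w6.png'),(800,600),interpolation=cv2.INTER_CUBIC))
```

```text
6.95 [ 622.058 -114.792   48.111] [-179.879   -0.023   94.556] 25.147511373130804 [0.124 0.042 0.02 ]
saddle 5296 ((613.774169921875, -34.73631286621094), 16.92875862121582) [613.695 -34.128  59.965]
(array([61.13 ,  0.7  ,  0.023]), array([-0.002, -0.   , -0.001]))
```

View pics/w6b.png

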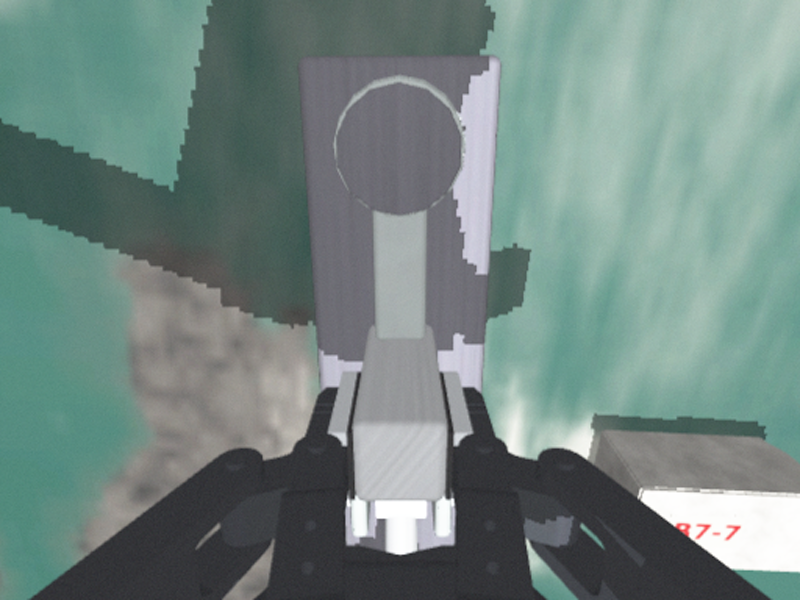

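The wrist view shows the jack held level, with the saddle at about (400,145). Its height of 60 mm is 4 mm up and 6 mm below the pad, so I'll slide it in.

{"name": "jog_arm", "arguments": {
  "rows": [
    [[10,0,0],[0,0,0]],
    [[22,0.5,0],[0,0,0]],
    [[34,1,0],[0,0,0]],
    [[46,1,0],[0,0,0]],
    [[56,1.3,0],[0,0,0]],
    [[60.5,1.3,0],[0,0,0]],
    [[60.5,1.3,0],[0,0,0]],
    [[60.5,1.3,0],[0,0,0]]
  ]
}}

```text
time: 7.75
tool_pos: [619.7, -53.8, 49.4]
tcp_rot: [180.0, 0.0, 94.7]
ft_force: [0.9, 0.8, -8.4]
finger_gap: 24.8
grip_force: 79.5
```

Run:
```python
from h import *
np.set_printoptions(precision=3,suppress=True)
snap('wrist','w7'); s=r.sense();print(s['time'],s['tool_pos'],s['tcp_rot'],s['ft_force'])
X=pts('w7')
m=(X[...,2]>80)&(X[...,1]<26)&(X[...,1]>-5)&(X[...,0]>580)&(X[...,0]<640)
if m.sum(): print('lug',m.sum(),X[m].min(0),X[m].max(0))
cv2.imwrite('pics/w7b.png',cv2.resize(cv2.imread('pics/w7.png'),(800,600),interpolation=cv2.INTER_CUBIC))
```

```text
7.8 [619.685 -54.034  49.357] [179.994   0.02   94.634] [ 0.042 -0.674 -8.282]
lug 5076 [590.653   6.89   86.922] [629.9    25.999  99.325]
```

View pics/w7b.png

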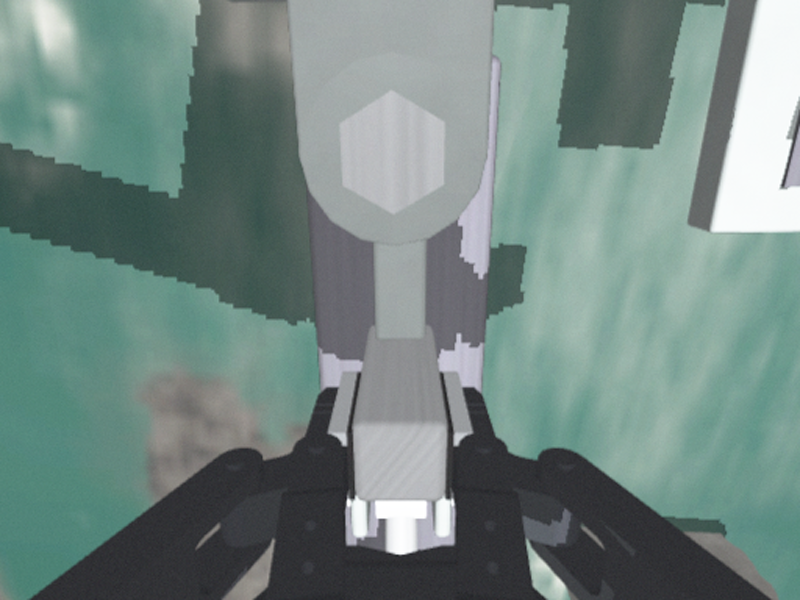

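The bolt head centre is at (392,152), right over the saddle, whose disc was at (400,145) in the last view.

Run:
```python
from h import *
z=np.load('pics/w7.npz'); k=1/1.5625
for f,u,v,h in (('w7',392,152,97),('w6',400,145,60)):
    p=ray(f,u*k,v*k,h); print(p)
    P=np.load(f'pics/{f}.npz')['P']; print(np.linalg.inv(P)@[*p,1])
T=r.camera_params('wrist')['tool_from_camera']
for f,u,v,h in (('w7',392,152,97),('w6',400,145,60)):
    P=np.load(f'pics/{f}.npz')['P']; print('tool',(np.array(T)@np.linalg.inv(P)@[*ray(f,u*k,v*k,h),1])[:3])
```

```text
[610.53077811  27.16040112  97.        ]
[ -1.46692601 -28.25936079  90.44940671   1.        ]
[614.15990214 -32.87468506  60.        ]
[ 1.04583749e-01 -4.04005271e+01  1.23411175e+02  1.00000000e+00]
tool [ 81.37273715  -2.54287565 -47.67344765]
tool [ 82.05648442  -0.97610387 -12.55317606]
```

{"name": "jog_arm", "arguments": {
  "rows": [
    [[0,-1.3,1.5],[0,0,0]],
    [[0,-1.3,3],[0,0,0]],
    [[0,-1.3,4],[0,0,0]],
    [[0,-1.3,4.7],[0,0,0]],
    [[0,-1.3,4.7],[0,0,0]],
    [[0,-1.3,4.7],[0,0,0]]
  ]
}}

```text
time: 8.4
tool_pos: [618.3, -53.8, 44.6]
tcp_rot: [-180.0, 0.0, 94.6]
ft_force: [0.4, -0.3, -7.3]
finger_gap: 25.3
grip_force: 79.6
```

{"name": "jog_arm", "arguments": {
  "rows": [
    [[0,0,0.6],[0,0,0]],
    [[0,0,1.2],[0,0,0]],
    [[0,0,1.2],[0,0,0]],
    [[0,0,1.2],[0,0,0]]
  ]
}}

```text
time: 8.8
tool_pos: [618.4, -53.7, 43.5]
tcp_rot: [180.0, 0.0, 94.6]
ft_force: [0.0, 0.9, -7.9]
finger_gap: 25.2
grip_force: 79.5
```

{"name": "jog_arm", "arguments": {
  "rows": [
    [[0,0,0.5],[0,0,0]],
    [[0,0,1],[0,0,0]],
    [[0,0,1],[0,0,0]],
    [[0,0,1],[0,0,0]]
  ]
}}

```text
time: 9.2
tool_pos: [618.6, -53.7, 43.4]
tcp_rot: [180.0, 0.0, 94.6]
ft_force: [-4.4, 1.1, 5.8]
finger_gap: 25.2
grip_force: 81.3
```

{"name": "jog_arm", "arguments": {
  "rows": [
    [[0,0,-0.5],[0,0,0]],
    [[0,0,-0.5],[0,0,0]],
    [[0,0,-0.5],[0,0,0]],
    [[0,0,-0.5],[0,0,0]],
    [[0,0,-0.5],[0,0,0]],
    [[0,0,-0.5],[0,0,0]],
    [[0,0,-0.5],[0,0,0]]
  ],
  "grip": 65
}}

```text
time: 9.9
tool_pos: [618.3, -53.8, 42.9]
tcp_rot: [180.0, 0.0, 94.6]
ft_force: [0.5, 0.5, -0.3]
finger_gap: 65.1
grip_force: 0.0
```

{"name": "jog_arm", "arguments": {
  "rows": [
    [[0,0,-15],[0,0,0]],
    [[0,0,-50],[0,0,0]],
    [[0,0,-90],[0,0,0]],
    [[0,0,-115],[0,0,0]],
    [[-25,0,-125],[0,0,0]],
    [[-65,0,-125],[0,0,0]],
    [[-105,0,-125],[0,0,0]],
    [[-126,0,-125],[0,0,0]],
    [[-126,0,-125],[0,0,0]],
    [[-126,0,-125],[0,0,0]]
  ]
}}

```text
time: 10.9
tool_pos: [628.5, -179.2, 168.3]
tcp_rot: [180.0, -0.0, 94.6]
ft_force: [0.7, -0.7, -0.6]
finger_gap: 64.7
grip_force: 0.0
```

Run:
```python
from h import *
np.set_printoptions(precision=2,suppress=True)
snap('wrist','w8'); s=r.sense();print(s['time'],s['tool_pos'],s['tcp_rot'],s['ft_force'],s['finger_gap'])
T=tool()
p=pts('w8'); Y=(p-T[:3,3])@T[:3,:3]   # tool coords
m=(p[...,2]>79)&(p[...,2]<86)&(p[...,1]>-75)&(p[...,1]<-35)&(p[...,0]>590)&(p[...,0]<645)
print('post',m.sum(),cv2.minAreaRect(p[m][:,:2].astype(np.float32)), 'z',np.median(p[m][:,2]))
col=np.load('pics/w8.npz')['p'].max(-1)
m=(p[...,2]>70)&(p[...,2]<118)&(p[...,1]>-250)&(p[...,1]<-150)&(p[...,0]>600)&(p[...,0]<660)
q=p[m]; print('paddle',m.sum(),q.min(0),q.max(0),np.median(Y[m],0))
m,q=rect(p,6,15,(560,680,-260,20)); print('plate',m.sum(),q); P=p[m]; A=np.c_[P[:,:2]-P[:,:2].mean(0),np.ones(len(P))]; print(np.linalg.lstsq(A,P[:,2],rcond=None)[0])
cv2.imwrite('pics/w8b.png',cv2.resize(cv2.imread('pics/w8.png'),(800,600),interpolation=cv2.INTER_CUBIC))
```

```text
10.95 [ 628.51 -178.44  168.14] [180.    -0.04  94.65] [ 0.14  1.3  -0.45] 65.01192698885718
post 1580 ((617.6795043945312, -53.628509521484375), (25.827678680419922, 25.779136657714844), 5.3202667236328125) z 81.72755329538829
paddle 2829 [ 612.89 -213.37   73.55] [ 644.98 -150.13  112.5 ] [-7.35 -0.25 69.  ]
plate 9688 ((623.2116088867188, -119.81596374511719), (70.10311889648438, 194.5414276123047), 4.872461318969727)
[-0.    0.    9.86]
```

View pics/w8b.png

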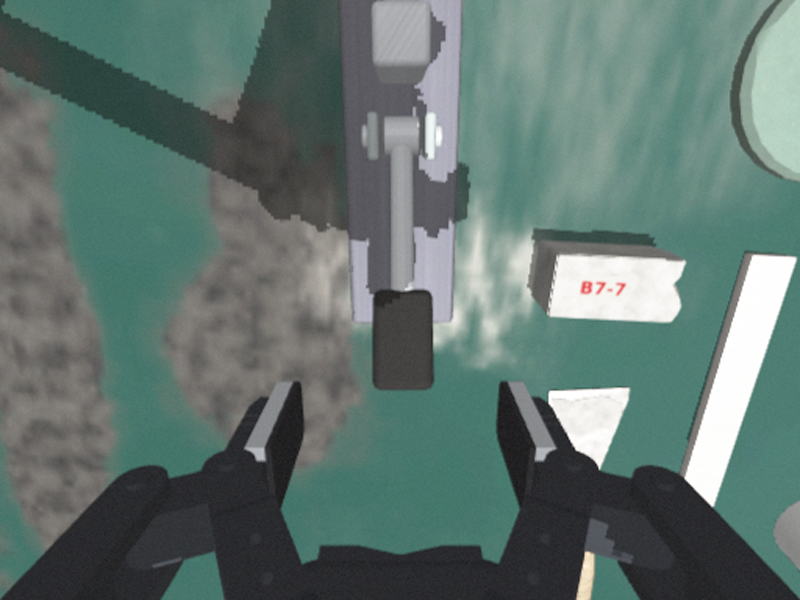

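The jack stands flat (plate tilt about 0), with its origin at about (610.8,26.1) against the lug centre at (610.3,26.9). The paddle is at (403,340), centred between the fingers. Next I'll close the fingers and press along the arc.

{"name": "jog_arm", "arguments": {
  "rows": [
    [[0,0,15],[0,0,0]],
    [[0,0,30],[0,0,0]],
    [[0,0,45],[0,0,0]],
    [[0,0,45],[0,0,0]],
    [[0,0,45],[0,0,0]],
    [[0,0,45],[0,0,0]],
    [[0,0,45],[0,0,0]],
    [[0,0,52],[0,0,0]],
    [[0,0,58],[0,0,0]],
    [[0,0,58],[0,0,0]]
  ],
  "grip": 0,
  "force": 30
}}

```text
time: 11.95
tool_pos: [627.6, -179.1, 108.3]
tcp_rot: [-179.9, -0.1, 94.6]
ft_force: [-0.4, 0.5, -0.1]
finger_gap: -0.0
grip_force: 0.0
```

{"name": "jog_arm", "arguments": {
  "rows": [
    [[0,0,4],[0,0,0]],
    [[0,0,8],[0,0,0]],
    [[-3.5,0,14],[0,0,0]],
    [[-6.6,0,20.5],[0,0,0]],
    [[-9.5,0,27],[0,0,0]],
    [[-11.8,0,33.5],[0,0,0]],
    [[-11.8,0,33.5],[0,0,0]]
  ]
}}

```text
time: 12.65
tool_pos: [629.8, -191.4, 75.9]
tcp_rot: [180.0, -0.0, 94.6]
ft_force: [-0.2, 3.8, 5.7]
finger_gap: -0.3
grip_force: 3.1
```

{"name": "jog_arm", "arguments": {
  "rows": [
    [[-2,0,7],[0,0,0]],
    [[-3.5,0,13.5],[0,0,0]],
    [[-4.5,0,20],[0,0,0]],
    [[-5.2,0,25],[0,0,0]],
    [[-5.2,0,26],[0,0,0]],
    [[-5.2,0,26],[0,0,0]]
  ]
}}

```text
time: 13.25
tool_pos: [630.5, -196.4, 51.0]
tcp_rot: [179.9, 0.0, 94.6]
ft_force: [-1.3, 3.0, 6.3]
finger_gap: 0.4
grip_force: 3.4
```

{"name": "jog_arm", "arguments": {
  "rows": [
    [[0,0,1],[0,0,0]],
    [[0,0,1.5],[0,0,0]],
    [[0,0,1.5],[0,0,0]]
  ]
}}

```text
time: 13.55
tool_pos: [630.4, -196.5, 49.7]
tcp_rot: [179.9, 0.0, 94.6]
ft_force: [-2.2, 2.4, 6.8]
finger_gap: -0.1
grip_force: 3.5
```

Not yet at the stop, so I'll go down in small steps until the force rises.

{"name": "jog_arm", "arguments": {
  "rows": [
    [[0,0,0.7],[0,0,0]],
    [[0,0,1],[0,0,0]],
    [[0,0,1],[0,0,0]],
    [[0,0,1],[0,0,0]]
  ]
}}

```text
time: 13.95
tool_pos: [630.4, -196.6, 49.0]
tcp_rot: [179.9, 0.0, 94.6]
ft_force: [-1.5, 3.3, 8.1]
finger_gap: -0.3
grip_force: 4.0
```

{"name": "jog_arm", "arguments": {
  "rows": [
    [[0,0,0.7],[0,0,0]],
    [[0,0,0.7],[0,0,0]],
    [[0,0,0.7],[0,0,0]]
  ]
}}

```text
time: 14.25
tool_pos: [630.5, -196.6, 48.8]
tcp_rot: [179.9, 0.0, 94.6]
ft_force: [-3.0, 3.6, 11.1]
finger_gap: -0.2
grip_force: 5.6
```

{"name": "jog_arm", "arguments": {
  "rows": [
    [[0,0,0.8],[0,0,0]],
    [[0,0,0.8],[0,0,0]],
    [[0,0,0.8],[0,0,0]]
  ]
}}

```text
time: 14.55
tool_pos: [630.6, -196.6, 48.5]
tcp_rot: [179.9, 0.0, 94.6]
ft_force: [-5.5, 3.6, 14.8]
finger_gap: 0.1
grip_force: 7.3
```

Run:
```python
from h import *
np.set_printoptions(precision=2,suppress=True)
s=r.sense();print(s['time'],s['tool_pos'],s['ft_force'])
snap('wrist','w9'); snap('scene','s9')
p=pts('w9'); 
m=(p[...,1]<50)&(p[...,1]>-5)&(p[...,0]>580)&(p[...,0]<640)&(p[...,2]>70); print('lug',m.sum(),p[m].min(0) if m.any() else '',np.median(p[m][:,2]))
p=pts('s9'); print('scene lug',p[186:192,242:247,2].round())
m,q=rect(pts('w9'),6,14,(560,680,-200,20)); P=pts('w9')[m]; A=np.c_[P[:,:2]-P[:,:2].mean(0),np.ones(len(P))]; print(np.linalg.lstsq(A,P[:,2],rcond=None)[0])
m,q=rect(pts('w9'),79,86,(590,645,-75,-35)); print('post',q)
c=cv2.resize(cv2.imread('pics/s9.png')[120:240,180:340],None,fx=3.5,fy=3.5,interpolation=cv2.INTER_CUBIC)
w=cv2.resize(cv2.imread('pics/w9.png'),None,fx=.46,fy=.46); z=np.zeros((420,800,3),np.uint8); z[:,:560]=c; z[:w.shape[0],560:560+w.shape[1]]=w[:, :240]; cv2.imwrite('pics/f.png',z)
```

```text
14.55 [ 630.56 -196.59   48.47] [-5.45  3.58 14.78]
lug 0  nan
scene lug [[89. 89. 93. 87. 89.]
 [87. 85. 91. 84. 80.]
 [82. 83. 83. 81.  4.]
 [74. 72. 64. 65.  5.]
 [65. 64. 67. 64. -5.]
 [57. 58. 58. 52. 40.]]
[-0.    0.    9.77]
post ((0.0, 0.0), (0.0, 0.0), 0.0)
  return _methods._mean(a, axis=axis, dtype=dtype,
  ret = ret.dtype.type(ret / rcount)
```

View pics/f.png

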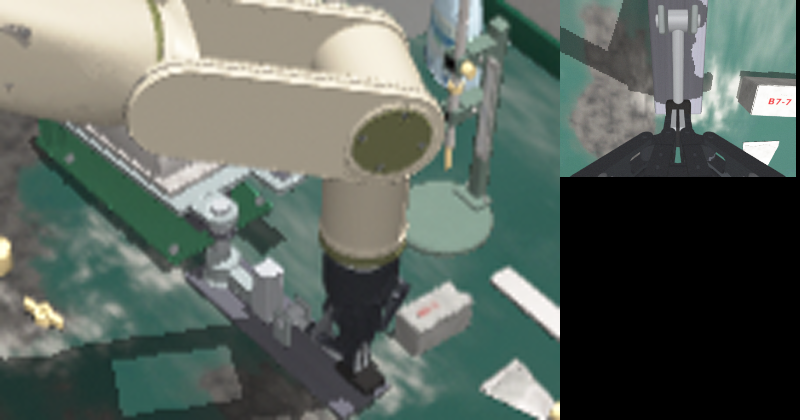

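The scene crop shows the saddle under the round lug at about (220,215), with the bed raised and the jack flat. I'll check the bolt height and then hand in.

Run:
```python
from h import *
for f in ('scene0','s9'):
    p=pts(f); m=(abs(p[...,0]-610)<18)&(p[...,1]>5)&(p[...,1]<45)&(p[...,2]>60); print(f,m.sum(),np.percentile(p[m][:,2],[50,90,97]))
s=r.sense(); print(s['time'],s['ft_force'],s['tool_pos'])
```

```text
scene0 81 [90.35808401 97.31301406 99.94674442]
s9 110 [107.00767879 117.83264676 119.09390142]
14.65 [-5.12992763  3.09370954 14.33950717] [ 630.54701069 -196.60663174   48.48261877]
```

The bolt top rose from 97 to about 117.5 mm, so the lift is the full 20 mm. The handle is at its stop under about 14 N.

```bash
python3 -c "
from bench import r
print(r.hand_in())"
```

```text
the job is handed in; nothing more can be done
None
```

The jack stands flat with its saddle within about 1 mm of the round lift pad's centre, the bed is up about 20 mm at the pad, and the job was handed in at 14.7 s with the arm still pressing the handle against its stop at about 14 N; no verdict came back.

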